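# Seat the printing block and snap its toggle clamp shut

### The job

With a fingertip, push the wooden printing block along its guides until it is fully home against the end stop; then push the toggle clamp's handle over past its middle so that it snaps shut and its pad presses down on the block. Only push: do not lift the block, and leave the ink jar, loupe, brush and small dark block where they are.

Things in the scene. Friction and masses are not known exactly. Their poses are not given: they have to be found in the camera images.
- jig: Jig fixed to the table (place and yaw vary, 0 +-0.6 rad): plywood board, x -135..135, y -70..120, top z 12 mm. Origin at table level under the channel's middle; x along the channel to the end stop, y to the clamp side, z up. Two guides, 10 wide, 12 mm high on the board, x -100..100, inner faces y = -37 and 37. End stop: bar 20 mm high on the board, face at x = 100, 94 mm wide.
- stop (a point): Middle of the end stop's face at the height of the board's top (jig frame 100, 0, 12 mm). The middle of the block's front lower edge comes here when the block is home; the block's origin is then at jig x = 45 mm.
- block: Printing block: wood, 110 (x, along the channel) x 70 (y) x 25 mm high, 0.18-0.35 kg, grey lino patch with dark shapes on top. Origin: centre of underside; axes nearly the jig's. Loose on the board between the guides, 2 mm play each side, starting 35 to 70 mm short of the stop; slides with 1 to 3 N, first touch may peak at 10 N. Push its clear rear end face.
- clamp (a joint): Lever angle, rad, about an axis along the jig's x. 0: open, as it starts (handle leans 0.6 outwards to jig +y, arm raised); 0.6: handle upright, dead centre; 1.2: shut on the block (handle leans inwards over it, arm level); limit 1.225. A spring drives it away from centre: 3 to 4 N at the handle's end to start it, less near centre, then it snaps shut by itself with about 5 N on the block.
- clamp_pivot (a point): The lever's pivot: jig frame (75, 80, 55) mm, on the +y side of the channel between two steel bracket plates, each 26 mm along y, reaching 64 mm above the table, 36 mm over their outsides.
- handle_tip (a point): On the handle's centre line, 90 mm from the pivot. Handle: 10 mm steel rod with a black rubber grip, 20 mm in diameter, from 45 to 90 mm, with a round end 10 mm beyond this point. In the jig frame, open (75, 131, 129) mm, upright (75, 80, 145), shut (75, 29, 129). To shut, push the grip from its outer side towards jig -y.
- pad (a point): The clamp's black rubber pad on a steel spindle, 16 mm in diameter; this point is the centre of its lower face. Carried by the lever's arm, it comes down on the block's top (37 mm above the table) at jig x = 75, y = 20 mm.
- ink_jar: Bystander: closed ink jar, 56 mm in diameter, 70 mm high, standing beside the jig on its -y side. Origin at the centre of its underside.
- loupe: Bystander: black round magnifying loupe, 54 mm in diameter, 34 mm high, standing on the +y side of the jig near its robot end. Origin at the centre of its underside.
- brush: Bystander: wooden-handled brush 160 mm long lying on the table on the +y side, beyond the clamp. Origin under its middle.
- small_block: Bystander: small dark wooden block 50 x 40 x 23 mm on the table on the -y side of the jig. Origin at the centre of its underside.
Mind the look-alikes: they are no part of the job. What is meant by the block is not purple or turquoise, and is the larger of those in its own colour.

How it is judged:
By the outcome, as a careful person would: the job done as asked, in the order asked, and still so for the second after the job is handed in, with the robot touching nothing.
It also fails if it takes over 48 s, if anything falls off the work surface, if the arm or the gripper's body presses on something with over 40 N, if the wrist force passes 120 N, or if a joint passes its speed limit or range.

### The arm

A 6-joint arm with a two-finger parallel gripper is mounted at the origin on the work surface. World frame = base frame: x ahead of the robot, y to its left, z up, the work surface at z = 0. Lengths are in m, angles in rad, forces in N, time in s.
With the tool pointing down it reaches from about 0.275 to 0.775 m from the base axis. Payload 14.6 kg.
Tool frame: the origin (TCP) lies on the centre line of the jaws, within the pads' length; the fingertips stand manip.tcp_to_tips ahead of it and the grasp point (between the pads) lies 8 mm behind it (manip.tcp_to_tips is the distance from the TCP to the fingertips, in m); z points along the fingers, y is the direction in which the jaws open and shut (so a half turn about z gives the same grasp; the last joint's range is limited). The gripper opens to 85 mm and grips with 20 to 120 N. Pads are 22 mm wide; open, the fingers measure 114 mm over their backs; the gripper's body (76 mm by 85 mm) begins 54 mm behind the grasp point. The pads swing forward as they close: fully open they stand 13 mm farther back than shut.
Start: joints at [1.024, 0.263, -0.048, 1.259, 0, 1.415], TCP at [0.2, 0.485, 0.242] pointing down, gripper open.
Joint ranges: [-2.65, 2.65], [-0.89, 1.7], [-1.18, 1.37], [-2.13, 2.11], [-1.35, 1.29], [-3.14, 3.14]. Speed limits (rad/s): [1.89, 1.89, 2.57, 2.79, 3.14, 3.14].

### API

Orientations are given as [roll, pitch, yaw] about the fixed x, y, z axes, in that order (R = Rz(yaw) Ry(pitch) Rx(roll)).
In Python, from cell import manip, cams, models gives the robot as it stands. The module is installed in compiled form; this text tells all that it offers.
- The arm moves only by the tool send_rows, never from a script. Its argument "targets" is a list of rows, each a list of 2 entries, a list of its own where there are three numbers: the shift along the tool's x, y, z as a fraction of full scale, then the turn about the tool's z as a fraction of full scale. In form: [[[tx, ty, tz], turn], ...]. A call has 1 to 5 rows; each row shifts and turns the commanded pose from where the row before left it, along the tool's axes as they then stand; what a row does not reach is not made up. Full scale, the value 1, is 150 mm for a shift and 5 degrees for a turn. A row lasts 1/8 s, in which the tool goes at most 62.5 mm and 10.7 degrees, less where a joint would pass 70% of its speed; a pose out of reach is approached as far as the arm can. A call with a number of a shift or a turn outside -1 to 1 is refused whole. A call with a gripper value outside its range is refused whole. "hand" is the opening, from 0 (shut) to 1 (fully open), set as the call begins (left out, the last holds). The fingers move at their own pace and stop on an object; "squeeze" is the grip in N (left out, the last holds). Time passes only in rows, so rows that do not move let the fingers close. It gives the time, the measured TCP pose, the force and the opening at its end, in the units of the state.
- manip.read_state(): the state, without advancing time (a new reading comes with each control period).
- cams.snapshot(name): name is "side" or "top"; returns a dict with "pixels" (480x640x3 uint8, red, green, blue), "range_z" (480x640 float32, m along the optical axis (not along the pixel's ray), 0 where there is no reading), "vfov" (degrees; the focal length in pixels is half the picture's height over the tangent of half this angle, whatever the lens; pixels are square), "cx", "cy" (the principal point, pixels), "distortion" ([k1, k2, p1, p2, k3] as OpenCV has them; the pictures are not rectified), "extrinsics" (4x4, takes a point from camera to world coordinates). Camera axes: x right, y down, z forward; pixel columns grow to the right and rows downward; lengths in m; the calibration is good to about 2 mm. A picture is of the moment at which its call begins.
- manip.sign_off(): hands the job in, once; it reports no verdict.
Trained networks look in a picture, given as the dict that the camera call returned (one of the last four; its "shot" number tells which), for a name from the list of things; names that differ only in an ending like _2 or _b are one class to them, and where a whole thing is asked for, a point or a joint stands for the part that bears it (a point fixed in the world has none). Each returns a list of dicts, best first, with "conf" (0 to 1); they miss things now and then, are a little off and sometimes report something else, mostly with a low value. They report only what shows in the picture. A call takes as long as a camera call. They do not tell look-alikes from the thing itself.
- models.find_in(thing, picture): "position" ([x, y, z] in m, in the coordinates of the camera as it stood for that picture, good to about 4 mm: the middle of the surface that is visible of it).
- models.trace(thing, picture): "pixels" (480x640 bool, what is visible of it).
- models.mark_of(thing, picture): "position" ([x, y, z] in m, in the coordinates of the camera as it stood for that picture, good to about 4 mm: a listed point, or the origin of a listed thing).
The state is a dict: "time_s": time; "joint_positions": joint angles; "dq": joint speeds; "tau": joint torques, N m; "eef_pos": TCP position; "tcp_rot": TCP orientation; "ft_force": force on the tool from outside, world axes, zero at the start; "wrist_torque": the same for the moment, N m; "grip_width": opening from 0.0 (shut) to 1.0 (fully open).
Only numpy, scipy, OpenCV 4.12 (cv2) and the standard library are available. Lean on these libraries where they do the work, as an engineer would, in place of code of your own. Each camera call takes 0.05 s, during which the arm holds its last target. There are 200 camera calls.

## Working session

There is one attempt and no reset: what is moved stays moved. The work goes in short steps, Python scripts to look and compute and a tool call to move; the robot and the scene stay as the last step left them, time stands still between calls to the robot, and variables do not carry over. Pictures are saved under pics/ and viewed, about 8 in all and at most 12, crops included, and the job is handed in when it is done.

Besides the shell and the picture viewer there is one more tool, called after ">>>" as name([rows], argument=value, ...), one row to a line, values as JSON. send_rows: Moves the arm, as the interface text tells. Shift numbers are shares of 150 mm and turn numbers shares of 5 degrees, none past 1 either way. Its arguments: {"type":"object","properties":{"targets":{"type":"array"},"hand":{"type":"number"},"squeeze":{"type":"number"}},"required":["targets"]}

```bash
mkdir -p pics; cat > h.py <<'E'
import numpy as np, cv2
from cell import manip, cams, models
def cw(p,s):
    T=np.array(s["extrinsics"]);return T[:3,:3]@np.array(p)+T[:3,3]
def K(s):
    f=240/np.tan(np.radians(s["vfov"])/2);return np.array([[f,0,s["cx"]],[0,f,s["cy"]],[0,0,1.]])
def px(P,s):
    T=np.linalg.inv(np.array(s["extrinsics"]));r,_=cv2.Rodrigues(T[:3,:3])
    return cv2.projectPoints(np.array(P,float).reshape(-1,3),r,T[:3,3],K(s),np.array(s["distortion"],float))[0].reshape(-1,2)
def cloud(s,mask=None):
    z=s["range_z"];m=z>0
    if mask is not None:m=m&mask
    v,u=np.nonzero(m)
    n=cv2.undistortPoints(np.stack([u,v],1).astype(float).reshape(-1,1,2),K(s),np.array(s["distortion"],float)).reshape(-1,2)
    zz=z[v,u];P=np.c_[n*zz[:,None],zz];T=np.array(s["extrinsics"])
    return P@T[:3,:3].T+T[:3,3],u,v
E
python3 - <<'E'
from h import *
st=manip.read_state();print(st, manip.tcp_to_tips)
for c in("top","side"):
    s=cams.snapshot(c);cv2.imwrite(f"pics/{c}0.png",s["pixels"][:,:,::-1])
    for t in("block","stop","clamp_pivot","handle_tip","pad","jig","ink_jar","loupe","brush","small_block"):
        for r in models.mark_of(t,s)[:3]:
            w=cw(r["position"],s);print(c,t,round(r["conf"],2),w.round(3),px(w,s).round()[0])
E
```

```text
{'time_s': 0.0, 'joint_positions': array([ 1.02371271e+00,  2.63532116e-01, -4.89334082e-02,  1.25938988e+00,
       -2.00379767e-05,  1.41554257e+00]), 'dq': array([ 1.95963883e-04,  9.20449959e-04, -3.46131831e-05, -2.97516609e-03,
        1.46966140e-03, -2.68182608e-04]), 'tau': array([-1.56447090e-04, -6.37626457e+01,  3.84567618e+01,  1.38821168e-02,
       -1.49532975e-04,  5.61546074e-06]), 'eef_pos': array([0.20033891, 0.48499349, 0.24182162]), 'tcp_rot': array([-3.14054321e+00, -1.43969277e-04,  2.74976273e+00]), 'ft_force': array([ 0.11279405, -0.87635872,  0.14317862]), 'wrist_torque': array([0.03364124, 0.00592294, 0.00670092]), 'grip_width': 0.9958809372401571} 0.011
top block 0.95 [ 0.803 -0.15  -0.003] [397. 161.]
top block 0.85 [ 0.314 -0.135  0.001] [383. 401.]
top block 0.81 [ 0.513 -0.267 -0.001] [452. 302.]
top stop 0.89 [ 0.631 -0.036  0.01 ] [339. 237.]
top clamp_pivot 0.88 [0.637 0.052 0.056] [295. 225.]
top handle_tip 0.77 [0.648 0.1   0.13 ] [267. 207.]
top handle_tip 0.46 [ 0.585 -0.143  0.001] [391. 263.]
top pad 0.8 [0.621 0.016 0.106] [312. 227.]
top ink
[... 161 characters left out ...]
6 [ 0.582 -0.145  0.001] [392. 264.]
side block 0.98 [ 0.525 -0.001  0.013] [333. 290.]
side block 0.85 [ 0.319 -0.134  0.001] [427. 249.]
side block 0.72 [ 0.803 -0.149 -0.002] [210. 240.]
side stop 0.62 [ 0.63  -0.03   0.013] [281. 278.]
side clamp_pivot 0.6 [0.627 0.05  0.055] [277. 296.]
side clamp_pivot 0.57 [ 0.539 -0.004 -0.002] [326. 294.]
side handle_tip 0.83 [0.641 0.101 0.129] [262. 293.]
side pad 0.85 [0.621 0.014 0.101] [281. 265.]
side jig 0.93 [ 0.539 -0.005 -0.002] [326. 293.]
side loupe 0.73 [ 0.527 -0.001  0.006] [332. 292.]
side loupe 0.71 [0.49  0.196 0.   ] [352. 387.]
side brush 0.6 [0.624 0.259 0.   ] [269. 422.]
side small_block 0.79 [ 0.584 -0.14   0.002] [307. 244.]
```

View pics/top0.png

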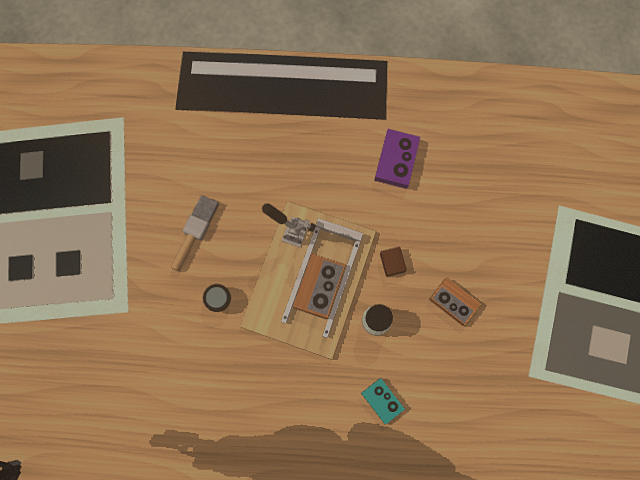

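View pics/side0.png

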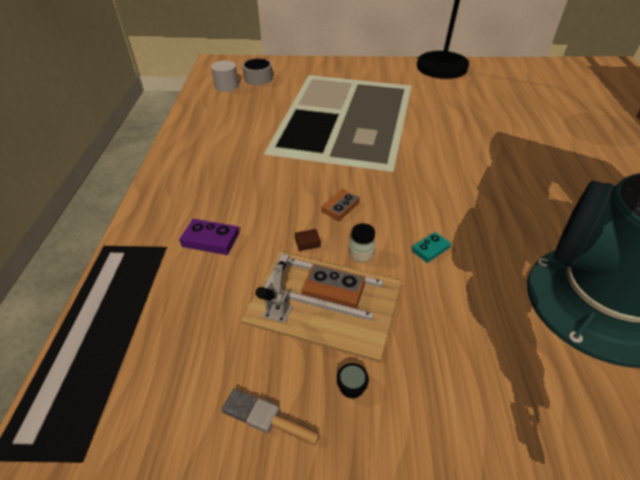

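The two pictures show the jig with yaw of about -0.37. Things that could be taken for the block, by top-image pixel:
- Orange-brown block in the channel (322,288). This is the larger one of its colour, so I choose it.
- Small orange look-alike (457,302).
- Purple block (399,158).
- Turquoise block (384,401).
- Small dark block (393,262).

Next I measure the jig and block poses from depth and check the choice in a crop.

```bash
cat > m.py <<'E'
from h import *
from scipy.optimize import minimize
def jig_fit(s,th0=-0.37,o0=(0.539,-0.003)):
    P,u,v=cloud(s)
    near=np.hypot(*(P[:,:2]-o0).T)<0.25
    P=P[near]; B=P[(P[:,2]>.007)&(P[:,2]<.017)]
    r=cv2.minAreaRect((B[:,:2]*1000).astype(np.float32)); return r,P
def block_top(P,o,th):
    c,s=np.cos(th),np.sin(th);L=(P[:,:2]-o)@np.array([[c,-s],[s,c]])
    m=(np.abs(L[:,1])<.039)&(L[:,0]<.098)&(L[:,0]>-.12)&(P[:,2]>.033)&(P[:,2]<.041)
    return L[m],P[m]
E
python3 - <<'E'
from m import *
for c in("top","side"):
    s=cams.snapshot(c);r,P=jig_fit(s);print(c,r)
    for th in(-.37,):
        pts={}
        for t in("jig","stop","clamp_pivot","pad","handle_tip"):
            q=models.mark_of(t,s)
            if q:pts[t]=cw(q[0]["position"],s)
    J={"jig":(0,0),"stop":(.1,0),"clamp_pivot":(.075,.08),"handle_tip":(.075,.131)}
    k=[t for t in J if t in pts and np.hypot(*(pts[t][:2]-[.6,.02]))<.15]
    A=np.array([J[t] for t in k]);W=np.array([pts[t][:2] for t in k])
    a=A-A.mean(0);w=W-W.mean(0);th=np.arctan2((a[:,0]*w[:,1]-a[:,1]*w[:,0]).sum(),(a*w).sum())
    R=np.array([[np.cos(th),-np.sin(th)],[np.sin(th),np.cos(th)]]);o=W.mean(0)-R@A.mean(0);print(k,th,o,(W-(A@R.T+o)).round(4).tolist())
    L,Q=block_top(P,o,th);print(len(L),L.min(0),L.max(0),np.median(Q[:,2]))
    print(cv2.minAreaRect((Q[:,:2]*1000).astype(np.float32)))
    if c=="top":
        x=s["pixels"][180:380,220:420,::-1];cv2.imwrite("pics/crop1.png",cv2.resize(x,None,fx=3,fy=3,interpolation=2))
E
```

```text
top ((522.6259155273438, -4.63836669921875), (468.1747741699219, 460.610107421875), 30.369007110595703)
['stop', 'clamp_pivot', 'handle_tip'] -0.2929834241218863 [ 0.53746125 -0.00724588] [[-0.0007, -0.004], [0.0015, 0.0025], [-0.0008, 0.0015]]
1834 [-0.06815291 -0.03298684] [0.04325175 0.03848724] 0.03800100350515434
((526.3738403320312, -1.1539993286132812), (70.2825698852539, 110.87413024902344), 74.1500473022461)
side ((553.7138671875, -53.12237548828125), (389.419189453125, 418.8984069824219), 56.47499084472656)
['jig', 'stop', 'clamp_pivot', 'handle_tip'] -0.31178438456533847 [ 0.53306529 -0.00362642] [[0.0026, -0.0003], [-0.0023, 0.0], [0.0006, 0.0011], [-0.0009, -0.0008]]
1614 [-0.06493543 -0.03705408] [0.04619651 0.03856394] 0.03750570579554596
((524.7769165039062, -0.124053955078125), (72.75978088378906, 110.56201934814453), 74.21266174316406)
```

View pics/crop1.png

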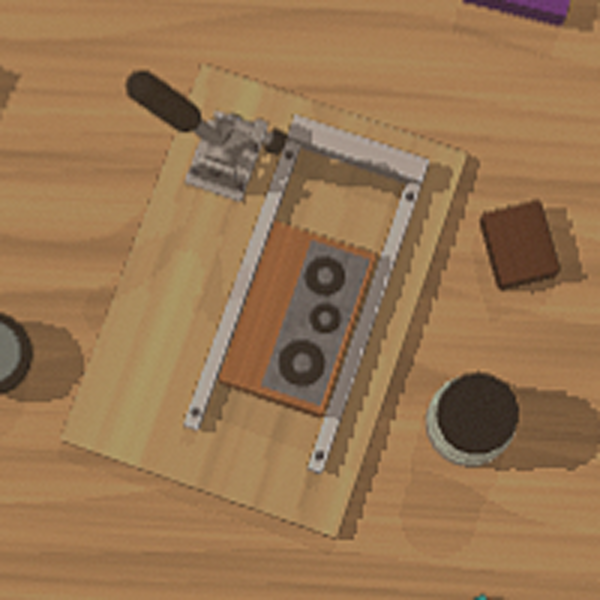

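The crop shows the clean orange block between the guides: front edge around (275-380, 225-255), rear face around (220-325, 380-415). The clamp is open at (230,155) with its handle end at (140,85). I'll refine the jig pose from the board corners.

```bash
python3 - <<'E'
from m import *
s=cams.snapshot("top")
C=np.array([[200,65],[475,150],[340,538],[63,440]])/3+[220,180]-.33
n=cv2.undistortPoints(C.reshape(-1,1,2),K(s),np.array(s["distortion"],float)).reshape(-1,2)
T=np.array(s["extrinsics"]);d=np.c_[n,np.ones(4)]@T[:3,:3].T;W=(T[:3,3]+d*((.012-T[2,3])/d[:,2])[:,None])[:,:2]
A=np.array([[.135,.12],[.135,-.07],[-.135,-.07],[-.135,.12]])
a=A-A.mean(0);w=W-W.mean(0);th=np.arctan2((a[:,0]*w[:,1]-a[:,1]*w[:,0]).sum(),(a*w).sum())
R=np.array([[np.cos(th),-np.sin(th)],[np.sin(th),np.cos(th)]]);o=W.mean(0)-R@A.mean(0);print(th,o,((W-o)@R-A).round(4))
_,P=jig_fit(s);L,Q=block_top(P,o,th);r=cv2.minAreaRect((Q[:,:2]*1000).astype(np.float32));print(r)
print("block centre in jig",(np.array(r[0])/1000-o)@R)
st=manip.read_state();y=st["tcp_rot"][2];e=st["eef_pos"][:2]
print("tcp in jig",(e-o)@R)
X=np.array([np.cos(y),np.sin(y)]);Y=np.array([np.sin(y),-np.cos(y)])
for n_,g in(("rear",(-.10,0)),("clamp",(.075,.175))):
    D=R@np.array(g)+o-e;print(n_,R@np.array(g)+o,"shift units",D@X/.15,D@Y/.15)
E
```

```text
-0.2774275587845722 [ 0.53715388 -0.0066537 ] [[-0.0023  0.0012]
 [ 0.0017 -0.0023]
 [-0.0002  0.001 ]
 [ 0.0008  0.    ]]
((526.4862670898438, -1.1514053344726562), (70.14820861816406, 110.90987396240234), 74.29810333251953)
block centre in jig [-0.0117667   0.00237023]
tcp in jig [-0.45852571  0.38085396]
rear [0.44097756 0.02073455] shift units -2.6642932815969558 -2.249692347917913
clamp [0.65721555 0.14111367] shift units -3.6902076990710904 -0.9575151811791837
```

>>> send_rows([
  [[-0.266, -0.225, 0], 0],
  [[-0.266, -0.225, 0], 0],
  [[-0.266, -0.225, 0], 0],
  [[-0.266, -0.225, 0], 0],
  [[-0.266, -0.225, 0], 0],
], hand=0)

```text
time_s: 2.38
eef_pos: [0.3209, 0.2516, 0.2424]
tcp_rot: [3.141, 0.0, 2.75]
ft_force: [0.8, 0.6, -0.2]
grip_width: -0.003
```

>>> send_rows([
  [[-0.266, -0.225, 0], 0],
  [[-0.266, -0.225, 0], 0],
  [[-0.266, -0.225, 0], 0],
  [[-0.266, -0.225, 0], 0],
  [[-0.266, -0.225, 0], 0],
])

```text
time_s: 3.0
eef_pos: [0.441, 0.0192, 0.2424]
tcp_rot: [3.141, 0.001, 2.75]
ft_force: [1.4, 0.6, -0.1]
grip_width: 0.002
```

>>> send_rows([
  [[0, 0, 0], -0.65],
  [[0, 0, 0], -0.66],
  [[0, 0, 0], 0],
])

```text
time_s: 3.38
eef_pos: [0.4404, 0.0208, 0.2423]
tcp_rot: [3.142, -0.0, 2.863]
ft_force: [1.7, 0.8, -0.3]
grip_width: -0.001
```

```bash
cat > j.py <<'E'
from m import *
th=-0.2774;o=np.array([.5372,-.0067]);R=np.array([[np.cos(th),-np.sin(th)],[np.sin(th),np.cos(th)]])
def rep():
    st=manip.read_state();print(st["time_s"],"jig xy",((st["eef_pos"][:2]-o)@R).round(4),"z",st["eef_pos"][2].round(4),"yaw",(st["tcp_rot"]-[0,0,th+np.pi]).round(4),"F jig",(st["ft_force"][:2]@R).round(2),st["ft_force"][2].round(2),st["grip_width"].round(2))
E
python3 -c "
from j import *
rep()"
```

```text
Traceback (most recent call last):
  File "j.py", line 4, in rep
    st=manip.read_state();print(st["time_s"],"jig xy",((st["eef_pos"][:2]-o)@R).round(4),"z",st["eef_pos"][2].round(4),"yaw",(st["tcp_rot"]-[0,0,th+np.pi]).round(4),"F jig",(st["ft_force"][:2]@R).round(2),st["ft_force"][2].round(2),st["grip_width"].round(2))
                                                                                                                                                                                                                                        ^^^^^^^^^^^^^^^^^^^^^^
AttributeError: 'float' object has no attribute 'round'
```

>>> send_rows([
  [[0, 0, 0.35], 0],
  [[0, 0, 0.35], 0],
  [[0, 0, 0.35], 0],
  [[0, 0, 0.25], 0],
  [[0, 0, 0.09], 0],
])

```text
time_s: 4.0
eef_pos: [0.4392, 0.0213, 0.032]
tcp_rot: [-3.141, -0.003, 2.863]
ft_force: [0.2, -1.2, 0.3]
grip_width: 0.002
```

```bash
sed -i 's/st\["grip_width"\].round(2)/st["grip_width"]/' j.py
python3 - <<'E'
from j import *
rep()
s=cams.snapshot("side");x=s["pixels"][200:400,220:460,::-1];cv2.imwrite("pics/crop2.png",cv2.resize(x,None,fx=3,fy=3,interpolation=2))
E
```

```text
4.0 jig xy [-0.1019  0.    ] z 0.032 yaw [-3.1412e+00 -2.7000e-03 -1.3000e-03] F jig [ 0.57 -1.12] 0.33 0.0019689637317378867
```

View pics/crop2.png

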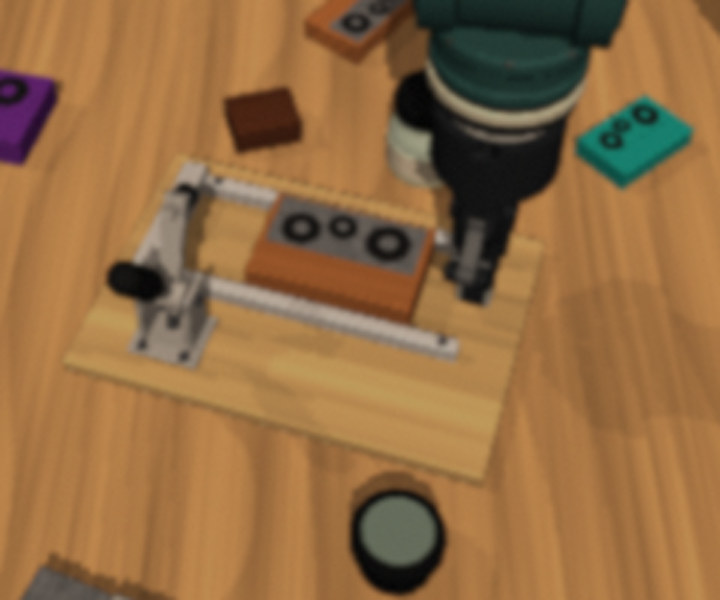

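The shut fingertips stand behind the block's rear face, at (470,290) in the crop, with a gap of about 20 mm. I push slowly.

>>> send_rows([
  [[-0.08, 0, 0], 0],
  [[-0.05, 0, 0], 0],
  [[-0.04, 0, 0], 0],
  [[-0.05, 0, 0], 0],
  [[-0.05, 0, 0], 0],
])

```text
time_s: 4.68
eef_pos: [0.4797, 0.0097, 0.0339]
tcp_rot: [3.142, -0.0, 2.864]
ft_force: [-3.1, -0.3, 1.8]
grip_width: 0.004
```

>>> send_rows([
  [[-0.05, 0, 0], 0],
  [[-0.05, 0, 0], 0],
  [[-0.05, 0, 0], 0],
  [[-0.03, 0, 0], 0],
  [[-0.02, 0, 0], 0],
])

```text
time_s: 5.3
eef_pos: [0.5083, 0.0015, 0.0337]
tcp_rot: [-3.142, -0.0, 2.864]
ft_force: [-2.7, 0.5, 2.9]
grip_width: 0.001
```

```bash
python3 -c "
from j import *
rep()
for c in('top','side'):
  s=cams.snapshot(c);P,u,v=cloud(s);L,Q=block_top(P,o,th);print(np.percentile(L,[1,50,99],axis=0).round(4),len(L))"
```

```text
5.3 jig xy [-0.03  0.  ] z 0.0337 yaw [-3.1416e+00 -2.0000e-04 -1.0000e-04] F jig [-2.72 -0.2 ] 2.91 0.0008583256077834918Traceback (most recent call last):
  File "<string>", line 5, in <module>
    s=cams.snapshot(c);P,u,v=cloud(s);L,Q=block_top(P,o,th);print(np.percentile(L,[1,50,99],axis=0).round(4),len(L))
                                                                  ~~~~~~~~~~~~~^^^^^^^^^^^^^^^^^^^^
    return _quantile_unchecked(
        a, q, axis, out, overwrite_input, method, keepdims, weights)
    return _ureduce(a,
                    func=_quantile_ureduce_func,
    ...<5 lines>...
                    overwrite_input=overwrite_input,
                    method=method)
    r = func(a, **kwargs)
    result = _quantile(arr,
                       quantiles=q,
    ...<2 lines>...
                       out=out,
                       weights=wgt)
    slices_having_nans = np.isnan(arr[-1, ...])
                                  ~~~^^^^^^^^^
IndexError: index -1 is out of bounds for axis 0 with size 0
```

>>> send_rows([
  [[-0.02, 0, 0], 0],
  [[-0.02, 0, 0], 0],
  [[-0.02, 0, 0], 0],
])

```text
time_s: 5.72
eef_pos: [0.5161, -0.0006, 0.0336]
tcp_rot: [3.141, -0.002, 2.864]
ft_force: [-12.6, 3.4, 8.9]
grip_width: -0.0
```

>>> send_rows([
  [[-0.015, 0, 0], 0],
  [[-0.01, 0, 0], 0],
])

```text
time_s: 5.98
eef_pos: [0.5163, -0.0007, 0.0331]
tcp_rot: [3.142, -0.008, 2.865]
ft_force: [-27.8, 8.9, 21.3]
grip_width: 0.007
```

The push stalled at jig x ≈ -22 with force rising, so the block is at the stop. I back off, lift, and check.

>>> send_rows([
  [[0.05, 0, 0], 0],
  [[0.2, 0, 0], 0],
  [[0.1, 0, -0.25], 0],
  [[0, 0, -0.4], 0],
  [[0, 0, -0.4], 0],
])

```text
time_s: 6.6
eef_pos: [0.4699, 0.0125, 0.1934]
tcp_rot: [3.142, 0.001, 2.864]
ft_force: [0.8, 0.5, 0.1]
grip_width: 0.001
```

>>> send_rows([
  [[0.1, 0.3, -0.3], 0],
  [[0, 0.4, 0], 0],
  [[0, 0.4, 0], 0],
  [[0, 0.2, 0], 0],
])

```text
time_s: 7.1
eef_pos: [0.5097, 0.2047, 0.2344]
tcp_rot: [3.141, 0.001, 2.866]
ft_force: [-0.7, -0.2, 1.3]
grip_width: 0.006
```

```bash
python3 - <<'E'
from j import *
rep()
for c in('top','side'):
  s=cams.snapshot(c);P,u,v=cloud(s);L,Q=block_top(P,o,th);print(c,len(L))
  if len(L):
    print(np.percentile(L,[1,50,99],axis=0).round(4)); r=cv2.minAreaRect((Q[:,:2]*1000).astype(np.float32));print(r)
  for t in("handle_tip","clamp_pivot","stop"):
    for q in models.mark_of(t,s)[:1]:
      w=cw(q["position"],s);print(t,q["conf"],((w[:2]-o)@R).round(4),w[2].round(3))
  x=s["pixels"][(slice(180,380) if c=='top' else slice(200,400)),220:440,::-1];cv2.imwrite(f"pics/b_{c}.png",cv2.resize(x,None,fx=3,fy=3,interpolation=2))
E
```

```text
7.1 jig xy [-0.0843  0.1958] z 0.2344 yaw [3.1408e+00 1.2000e-03 1.8000e-03] F jig [-0.62 -0.39] 1.25 0.005736438457336521
top 1744
[[-0.0103 -0.0321]
 [ 0.0423  0.0033]
 [ 0.097   0.0364]]
((579.6309814453125, -16.452564239501953), (69.9733657836914, 109.11541748046875), 73.98722076416016)
handle_tip 0.75 [0.0749 0.133 ] 0.13
clamp_pivot 0.68 [0.0783 0.0833] 0.056
stop 0.91 [ 0.1021 -0.0033] 0.014
side 1363
[[-0.0099 -0.0311]
 [ 0.0406  0.0069]
 [ 0.0921  0.0379]]
((578.6011352539062, -15.7978515625), (72.32426452636719, 109.38310241699219), 74.00590515136719)
handle_tip 0.94 [0.0709 0.1302] 0.13
clamp_pivot 0.83 [0.0707 0.081 ] 0.056
stop 0.83 [0.0936 0.0011] 0.013
```

View pics/b_top.png

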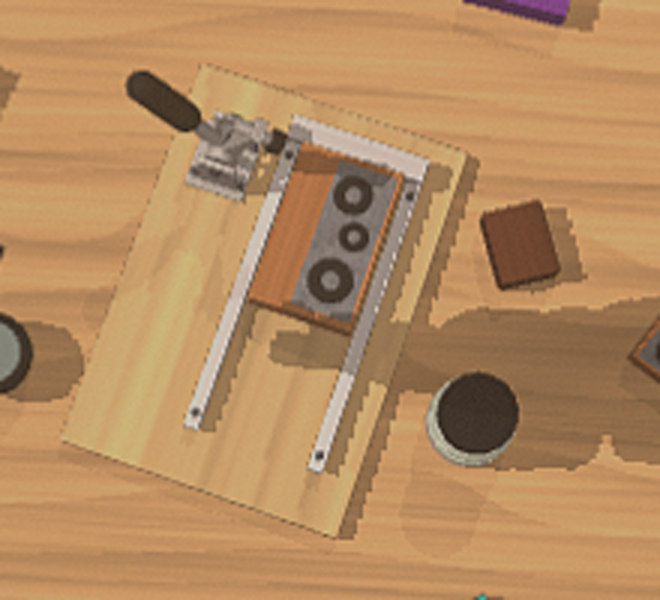

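The picture shows the block flush with the end stop at (300-410, 145-180), and depth puts its rear at jig x = -10 mm, so it is home. Next is the clamp: I go outside the handle and lower.

>>> send_rows([
  [[-0.35, -0.04, 0], 0],
  [[-0.36, -0.04, 0], 0],
  [[-0.35, -0.04, 0], 0],
  [[0, 0, 0.35], 0],
  [[0, 0, 0.35], 0],
])

```text
time_s: 8.12
eef_pos: [0.658, 0.1399, 0.1282]
tcp_rot: [3.141, 0.002, 2.862]
ft_force: [-0.2, 0.1, -1.3]
grip_width: 0.004
```

>>> send_rows([
  [[0, 0, 0.04], 0],
  [[0, 0, 0], 0],
])

```text
time_s: 8.38
eef_pos: [0.6575, 0.1409, 0.1249]
tcp_rot: [3.141, 0.001, 2.864]
ft_force: [0.1, -0.4, 0.6]
grip_width: 0.002
```

```bash
python3 - <<'E'
from j import *
rep()
s=cams.snapshot("side");x=s["pixels"][200:400,180:420,::-1];cv2.imwrite("pics/c_side.png",cv2.resize(x,None,fx=3,fy=3,interpolation=2))
E
```

```text
8.375 jig xy [0.0753 0.1749] z 0.1249 yaw [ 3.1411e+00  1.2000e-03 -5.0000e-04] F jig [ 0.16 -0.37] 0.57 0.001589335994884865
```

View pics/c_side.png

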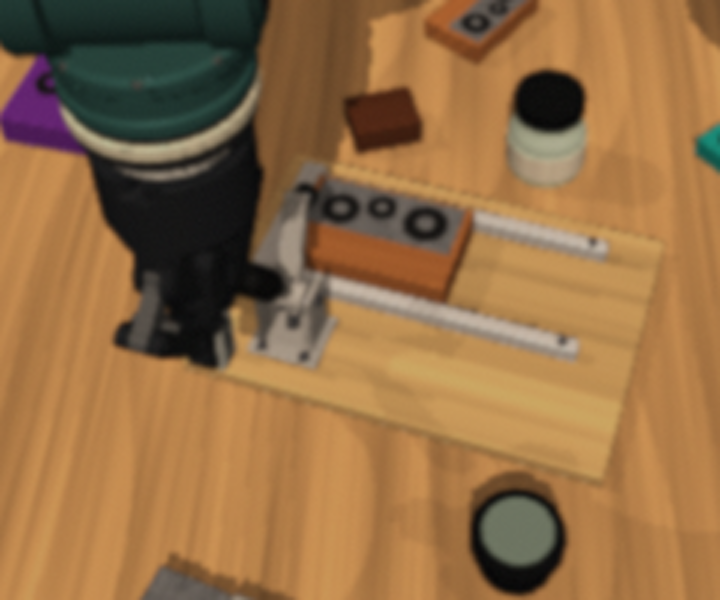

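The view shows the block home and the gripper outside the handle grip (260,285). The fingers look wide here, so I check their real extent and the gap to the grip by depth.

```bash
python3 - <<'E'
from j import *
for c in("side","top"):
    s=cams.snapshot(c);P,u,v=cloud(s);L=(P[:,:2]-o)@R
    print(c,px(np.r_[R@[.075,.175]+o,.114],s),px(np.r_[R@[.075,.131]+o,.129],s))
    for a,b in((.105,.118),(.118,.13),(.13,.145),(.145,.17),(.17,.19)):
        m=(P[:,2]>a)&(P[:,2]<b)&(np.abs(L[:,0]-.075)<.08)&(np.abs(L[:,1]-.15)<.1)
        if m.sum():print(a,m.sum(),np.percentile(L[m],[2,50,98],axis=0).round(3).tolist())
E
```

```text
side [[250.27488087 318.04794465]] [[260.19187609 291.6828526 ]]
0.105 95 [[0.063, 0.051], [0.068, 0.068], [0.079, 0.134]]
0.118 115 [[0.063, 0.058], [0.067, 0.141], [0.079, 0.19]]
0.13 132 [[0.063, 0.127], [0.067, 0.172], [0.075, 0.19]]
0.145 175 [[0.061, 0.147], [0.063, 0.187], [0.084, 0.206]]
0.17 237 [[0.057, 0.133], [0.062, 0.192], [0.082, 0.222]]
top [[245.88137499 203.69533587]] [[267.62109477 208.7334445 ]]
0.105 110 [[0.065, 0.051], [0.073, 0.106], [0.083, 0.12]]
0.118 102 [[0.066, 0.055], [0.073, 0.116], [0.082, 0.131]]
0.13 81 [[0.066, 0.121], [0.073, 0.129], [0.082, 0.14]]
0.17 10 [[0.064, 0.125], [0.064, 0.133], [0.074, 0.142]]
```

The fingers are 22 x 30 mm, as assumed, and clear of the grip. I push in jig -y.

>>> send_rows([
  [[0, -0.08, 0], 0],
  [[0, -0.06, 0], 0],
  [[0, -0.06, 0], 0],
  [[0, -0.06, 0], 0],
  [[0, -0.06, 0], 0],
])

```text
time_s: 9.15
eef_pos: [0.6443, 0.0948, 0.1242]
tcp_rot: [3.14, 0.002, 2.864]
ft_force: [1.5, 3.9, 3.0]
grip_width: -0.001
```

>>> send_rows([
  [[0, -0.06, 0], 0],
  [[0, -0.06, 0], 0],
  [[0, -0.06, 0], 0],
  [[0, -0.05, 0], 0],
  [[0, 0, 0], 0],
])

```text
time_s: 9.78
eef_pos: [0.6341, 0.0611, 0.1231]
tcp_rot: [-3.141, -0.001, 2.863]
ft_force: [-0.5, 0.5, 0.5]
grip_width: -0.005
```

```bash
python3 - <<'E'
from j import *
rep()
for c in("side","top"):
    s=cams.snapshot(c)
    for t in("handle_tip","pad"):
        for q in models.mark_of(t,s)[:1]:
            w=cw(q["position"],s);print(c,t,q["conf"],((w[:2]-o)@R).round(4),w[2].round(3))
E
```

```text
9.775 jig xy [0.0746 0.0918] z 0.1231 yaw [-3.1411e+00 -6.0000e-04 -9.0000e-04] F jig [-0.58  0.32] 0.5 -0.0050684147906433505
side handle_tip 0.79 [0.0734 0.0295] 0.13
side pad 0.9 [0.0723 0.0198] 0.038
top handle_tip 0.49 [ 0.0409 -0.0002] 0.013
top pad 0.61 [ 0.1016 -0.0032] 0.008
```

It snapped shut: the handle tip is at (73, 29.5, 130) and the pad at z = 38 mm. I retreat outwards and up, then verify.

>>> send_rows([
  [[0, 0.2, 0], 0],
  [[0, 0.3, -0.1], 0],
  [[0, 0.3, -0.3], 0],
  [[0, 0.4, -0.3], 0],
  [[0, 0.3, 0], 0],
])

```text
time_s: 10.7
eef_pos: [0.6941, 0.27, 0.2234]
tcp_rot: [3.139, 0.004, 2.865]
ft_force: [1.3, -0.1, -0.4]
grip_width: 0.001
```

>>> send_rows([
  [[0, 0.2, 0], 0],
  [[0, 0, 0], 0],
  [[0, 0, 0], 0],
])

```text
time_s: 11.08
eef_pos: [0.7012, 0.2965, 0.2198]
tcp_rot: [-3.141, -0.0, 2.864]
ft_force: [0.3, -0.9, -0.6]
grip_width: -0.003
```

```bash
python3 - <<'E'
from j import *
rep()
for c in("top","side"):
    s=cams.snapshot(c);P,u,v=cloud(s);L,Q=block_top(P,o,th);print(c,np.percentile(L,[1,99],axis=0).round(4).tolist())
    for t in("handle_tip","pad","ink_jar","loupe","brush","small_block"):
        for q in models.mark_of(t,s)[:1]:
            w=cw(q["position"],s);print(c,t,round(q["conf"],2),w.round(3),((w[:2]-o)@R).round(3))
    x=s["pixels"][180:430,180:460,::-1];cv2.imwrite(f"pics/e_{c}.png",cv2.resize(x,None,fx=2,fy=2,interpolation=2))
a=cv2.imread("pics/e_top.png")
E
```

```text
11.075 jig xy [0.0747 0.3365] z 0.2198 yaw [-3.1412e+00 -2.0000e-04  1.0000e-04] F jig [ 0.5  -0.75] -0.62 -0.002905412432428086
top [[-0.0103, -0.0322], [0.0964, 0.0362]]
top handle_tip 0.72 [ 0.493  0.195 -0.003] [-0.098  0.182]
top pad 0.72 [ 0.612 -0.004  0.038] [0.071 0.023]
top ink_jar 0.58 [ 0.466 -0.114 -0.003] [-0.039 -0.123]
top loupe 0.83 [ 0.494  0.196 -0.   ] [-0.097  0.183]
top brush 0.89 [0.622 0.262 0.005] [0.008 0.282]
top small_block 0.68 [ 0.584 -0.144 -0.   ] [ 0.083 -0.119]
side [[-0.0119, -0.0316], [0.0893, 0.0377]]
side handle_tip 0.92 [0.615 0.003 0.129] [0.072 0.03 ]
side pad 0.72 [ 0.616 -0.005  0.032] [0.076 0.023]
side ink_jar 0.61 [ 0.466 -0.116  0.002] [-0.038 -0.125]
side loupe 0.91 [0.487 0.195 0.003] [-0.103  0.181]
side brush 0.78 [0.62  0.257 0.002] [0.007 0.277]
side small_block 0.66 [ 0.582 -0.142  0.003] [ 0.08  -0.118]
```

View pics/e_top.png

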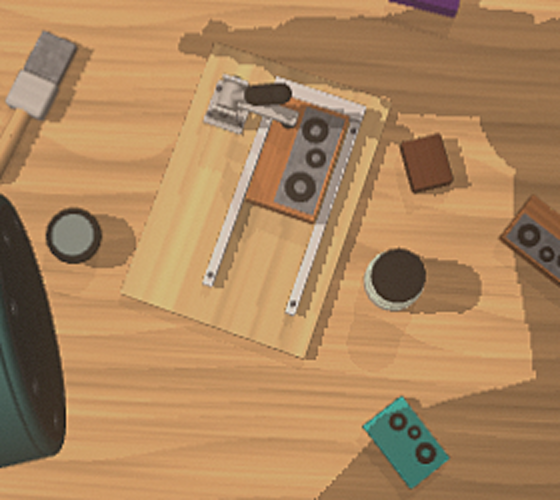

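View pics/e_side.png

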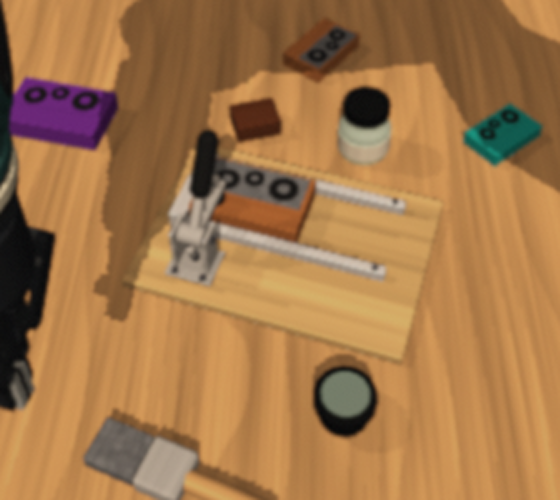

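The pictures show the clamp shut over the block, with the handle leaning inwards at top (268,95) and side (205,165). The block is against the stop, the robot is clear, and the bystanders have not moved.

```bash
python3 -c "
from cell import manip
print(manip.sign_off())"
```

```text
the job is handed in; nothing more can be done
None
```

The block is home against the end stop and the toggle clamp is shut on it. I handed the job in at about 11 s of the 48 s allowed.

- **Block:** I pushed its rear face with the shut fingertips until it stalled at the stop. The wrist read about 28 N sideways and 21 N upwards on the tool at the end of that push. The last top-view depth check put its rear edge at jig x ≈ -10 mm, which is fully home.
- **Clamp:** I pushed the grip towards jig -y past its middle and it snapped shut. The side view puts the handle tip at jig (72, 30, 129) mm, against the listed shut position of (75, 29, 129).
- **Pad:** It lies on the block at about jig (71–76, 23) mm. The height readings were 38 mm (top) and 32 mm (side), around the block's top at 37 mm.
- **Bystanders:** The ink jar, loupe, brush and small dark block read the same as at the start, within measuring error. The arm is clear of everything.

Two readings disagreed. In the last top view the network reported the handle tip at the loupe's position, and I took that as a false detection because the side view and both pictures show the handle shut. The side camera's depth put the block's front edge at 89 mm, short of 100 mm. I put that down to the closed clamp hiding that edge, since its rear edge read -12 mm and the top view agrees with home.

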